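# Turn the sample board over onto the drying deck

## Robot

A 6-joint arm with a two-finger parallel gripper is mounted at the origin on the work surface. World frame = base frame: x ahead of the robot, y to its left, z up, the work surface at z = 0. Lengths are in m, angles in rad, forces in N, time in s.
With the tool pointing down it reaches from about 0.375 to 0.75 m from the base axis. Payload 9 kg.
Tool frame: the origin (TCP) lies on the centre line of the jaws, within the pads' length; the fingertips stand 19 mm ahead of it and the grasp point (between the pads) is the TCP; z points along the fingers, y is the line along which they close (so a half turn about z gives the same grasp; the last joint's range is limited). The gripper opens to 85 mm and grips with 20 to 120 N. Pads are 22 mm wide; open, the fingers measure 114 mm over their backs; the gripper's body (76 mm by 85 mm) begins 54 mm behind the grasp point. The pads swing forward as they close: fully open they stand 13 mm farther back than shut.
Start: joints at [1.09, 0.104, 0.097, 1.564, 0, 1.353], TCP at [0.156, 0.579, 0.25] pointing down, gripper open.
Joint ranges: [-2.99, 2.99], [-0.84, 1.86], [-1.1, 1.16], [-1.84, 2.11], [-1.51, 1.56], [-3.14, 3.14]. Speed limits (rad/s): [2.22, 2.22, 2.57, 3.14, 3.14, 3.14].

## Interface

Orientations are given as [roll, pitch, yaw] about the fixed x, y, z axes, in that order (R = Rz(yaw) Ry(pitch) Rx(roll)).
In Python, from station import env gives the robot as it stands.
- The arm moves only by the tool move_arm, never from a script. Its argument "motion" is text: rows parted by semicolons, each of 5 numbers parted by spaces: the opening, from -1 (shut) to 1 (fully open), then the shift along the tool's x, y, z in cm, then the turn about the tool's z in degrees. A call has 1 to 10 rows; each row shifts and turns the commanded pose from where the row before left it, along the tool's axes as they then stand; what a row does not reach is not made up. A row lasts 1/12 s, in which the tool goes at most 41.7 mm and 7.16 degrees, less where a joint would pass 70% of its speed; a pose out of reach is approached as far as the arm can. A call is refused whole if a number of a shift passes 4.17 or a number of a turn 7.16, either way. A call with a gripper value outside its range is refused whole. The fingers move at their own pace and stop on an object; "grip_force" is the grip in N (left out, the last holds). Time passes only in rows, so rows that do not move let the fingers close. It gives the time, the measured TCP pose, the force, the opening and the grip force at its end, in the units of the state.
- env.observe(): the state, without advancing time (a new reading comes with each control period).
- env.read_camera(name): name is "side" or "top" or "wrist"; returns (picture, depth): 400x640x3 uint8, red, green, blue; 400x640 float32, m along the optical axis (not along the pixel's ray), 0 where there is no reading.
- env.camera_params(name): a dict with "fov_y" (degrees; the focal length in pixels is half the picture's height over the tangent of half this angle, whatever the lens; pixels are square), "cx", "cy" (the principal point, pixels), "view" (4x4, takes a point from world to camera coordinates); the wrist camera has in their place "tool_from_camera" (4x4, takes a point from camera to tool coordinates, whose origin is the TCP and whose axes are the flange's). Camera axes: x right, y up, looking along -z (the intrinsics and any distortion apply to the point x, -y, -z); pixel columns grow to the right and rows downward; lengths in m; the calibration is good to about 2 mm. A picture is of the moment at which its call begins: read the wrist's pose just before it. camera_params takes no time and is no camera call.
- env.finish_job(): hands the job in; it is judged then, once.
The state is a dict: "time": time; "joint_positions": joint angles; "joint_vel": joint speeds; "tau": joint torques, N m; "ee_pos": TCP position; "tcp_rot": TCP orientation; "contact_force": force on the tool from outside, world axes, zero at the start; "wrist_torque": the same for the moment, N m; "finger_gap": opening from 0.0 (shut) to 1.0 (fully open); "grip_force": force on a finger pad.
Only numpy, scipy, OpenCV 4.12 (cv2) and the standard library are available. Lean on these libraries where they do the work, as an engineer would, in place of code of your own. Each camera call takes 0.05 s, during which the arm holds its last target. There are 200 camera calls.

## Task

The little sample board lies blue side down in front of the raised drying deck. Push it up against the deck's front edge, tip it over that edge so that it lies flat on the deck with its blue side up, then slide it fully home against the padded rail at the back of the deck with a brief, gentle press and let go. Do not force the board at any time, and leave the other things on the bench where they are.

Things in the scene. Friction and masses are not known exactly. Their poses are not given: they have to be found in the camera images.
- board: loose varnished wooden board, 100 mm (its x) by 130 mm (y) by 12 mm thick (z), 0.08 to 0.17 kg. Origin at its very centre, z out of the bare wood face; the other face is painted blue. Starts on the bench, blue side down, x within 0.15 rad of the deck's x, its far edge 8 to 50 mm short of the deck's front strip. Too wide to grasp by its sides; friction on bench and deck 0.5 to 0.7
- board_near (a point): middle of the board's near edge face (x = -50 mm of the board's origin, half-way up its thickness; 6 mm above the bench at the start). Fingertips pressed on this edge, with the far edge stopped by the strip, grip it well enough (friction about 1, some 10 N of push) to swing it up; stood on its far edge the board just balances
- deck: fixed raised plywood deck, 16 mm high, 400 mm wide (y), its top from x = -90 to x = +100 mm of its origin. Origin at the bench surface, x pointing away from the robot (the way to push), y along its front edge, z up. Along its whole front edge runs an upright aluminium strip, see point deck_front
- rail: fixed white bar, 30 mm deep (x), 380 mm wide, 50 mm high, on the deck's top, its centre 80 mm behind the deck's origin. Origin at the centre of its underside, axes as the deck's. Its black rubber facing, 36 mm high and 360 mm wide, was set by hand: its front face is anywhere from x = -20 to x = -35 mm of this origin, parallel to y. That distance is not reported: feel for it. It does not give
- wax_tin: loose steel tin, 60 mm across, 50 mm high, standing on the deck's top near its left (+y) end; leave it. Origin at the centre of its underside
- jar_a: loose clear glass jar, 68 mm across, 70 mm high, on the bench to the right; leave it. Origin at the centre of its underside
- jar_b: loose amber glass jar, 68 mm across, 70 mm high, on the bench to the right; leave it. Origin at the centre of its underside
- jug: loose grey plastic jug with red cap, 75 by 130 mm, 240 mm high, on the bench to the left; leave it. Origin at the centre of its underside
- spare_boards: loose pile of dark boards, 130 by 205 mm, 54 mm high, on the bench to the left; leave it. Origin at the centre of its underside
- driver: loose screwdriver lying on the bench to the right; leave it
- cup: loose blue plastic cup, 76 mm across, 90 mm high, on the bench to the right; leave it. Origin at the centre of its underside
- deck_front (a point): middle of the deck's front top edge (x = -90 mm of the deck's origin, 16 mm up), axes as the deck's. The polished 14 mm high upright strip before it, against which the board is tipped (friction 0.3 to 0.45), was set by hand: its face stands anywhere from 3 to 19 mm in front of this point (towards -x), parallel to y. That distance is not reported: feel for it. It does not give
Things that resemble listed ones, but are neither listed nor needed, are in the scene too. There is more than one size of the board; the job needs the middle-sized.

How it is judged:
On the way, in this order (a step that is already met when the one before it is completed fails the run):
1. the board lies turned over, flat on the deck, blue side up (angle between board's own z axis and vertical above 3 rad and height (world z) of board above 0.017 m), for 0.2 s.
2. the turned board, wholly on the deck, is pressed against the rail's facing with at least 1 N (angle between board's own z axis and vertical above 3.05 rad and x of board in the frame of rail above -0.092 m and contact force between board and rail above 1 N), for 0.15 s.
At the end, for the whole second after the job is handed in: the board lies at rest and flat on the deck (within 0.09 rad), blue side up, wholly on it (its centre within 136 mm of the deck's middle sideways), where it was pressed against the rail's facing (its centre at most 88 mm in front of the rail's origin) and square to the rail within 0.06 rad (angle between board's own z axis and vertical above 3.05 rad and z of board in the frame of deck between 0.018 and 0.026 m and x of board in the frame of rail above -0.088 m and angle between the x axis of board and the x axis of rail, either way round below 0.06 rad and linear speed of board below 0.01 m/s and y of board in the frame of deck between -0.136 and 0.136 m); the robot touches nothing.
It fails at once if the board is pushed by the fingers with more than 25 N (contact force between the fingers and board above 25 N).
It fails at once if the board is jammed against the rail with more than 25 N (contact force between board and rail above 25 N).
It fails at once if the robot pushes on the deck or rail with more than 25 N (contact force between any of the fingers, the arm and deck above 25 N).
It fails at once if a bystander is shifted by more than 15 mm (distance of any of wax_tin, jar_a, jar_b, jug, spare_boards, driver, cup from where it was at the start of the episode above 0.015 m).
It also fails if it takes over 72 s, if anything falls off the work surface, if the arm or the gripper's body presses on something with over 40 N, if the wrist force passes 120 N, or if a joint passes its speed limit or range.

## Working session

There is one attempt and no reset: what is moved stays moved. The work goes in short steps, Python scripts to look and compute and a tool call to move; the robot and the scene stay as the last step left them, time stands still between calls to the robot, and variables do not carry over. Pictures are saved under pics/ and viewed, at most 10 in all, crops included, and the job is handed in when it is done.

Besides the shell and the picture viewer there is one more tool, called after "Call:" as name(argument=value, ...) on one line, values as JSON. move_arm: Moves the arm, as the interface text tells. Its arguments: {"type":"object","properties":{"motion":{"type":"string"},"grip_force":{"type":"number"}},"required":["motion"]}

```bash
ls; mkdir -p pics; python3 - <<'E'
from station import env
import cv2
s=env.observe();print({k:s[k] for k in('time','ee_pos','tcp_rot','contact_force')})
for n in('top','side'):
    im,d=env.read_camera(n);cv2.imwrite(f'pics/{n}0.png',im[:,:,::-1])
    import numpy as np;np.save(f'pics/{n}0.npy',d)
    print(n,env.camera_params(n))
print(env.camera_params('wrist'))
E
```

```text
pics
{'time': 0.0, 'ee_pos': array([0.15570687, 0.57913567, 0.24955592]), 'tcp_rot': array([-3.14035690e+00, -2.86160965e-04,  2.87880734e+00]), 'contact_force': array([ 0.68944325, -0.04380158,  0.42884819])}
top {'fov_y': 46.0385538301376, 'cx': 310.3500393101012, 'cy': 196.6605763861985, 'view': array([[-0.01105841, -0.99982565,  0.01504628, -0.06396698],
       [ 0.9959504 , -0.00967043,  0.08938274, -0.50426278],
       [-0.08922165,  0.01597378,  0.9958837 , -1.46538065],
       [ 0.        ,  0.        ,  0.        ,  1.        ]])}
side {'fov_y': 43.520890034477205, 'cx': 325.92835979280903, 'cy': 205.15615607666487, 'view': array([[ 0.96585435, -0.25888522,  0.01018938, -0.49591897],
       [ 0.12635026,  0.50499556,  0.85382381, -0.06681603],
       [-0.22618795, -0.82338201,  0.52046237, -1.43233365],
       [ 0.        ,  0.        ,  0.        ,  1.        ]])}
{'fov_y': 59.521357595506366, 'cx': 323.1706700084012, 'cy': 200.91900695644898, 'tool_from_camera': array([[-6.80112892e-04,  9.60679519e-01,  2.77658781e-01,
         6.98106447e-02],
       [ 9.99999769e-01,  6.58766909e-04,  1.70168786e-04,
         5.16165264e-04],
       [-1.94347495e-05,  2.77658833e-01, -9.60679745e-01,
        -1.23446732e-01],
       [ 0.00000000e+00,  0.00000000e+00,  0.00000000e+00,
         1.00000000e+00]])}
```

View pics/top0.png

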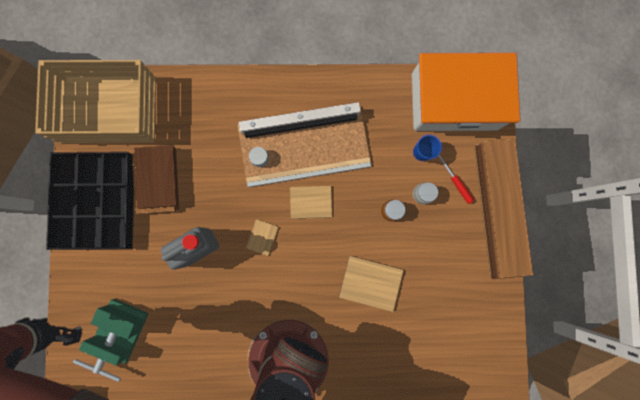

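View pics/side0.png

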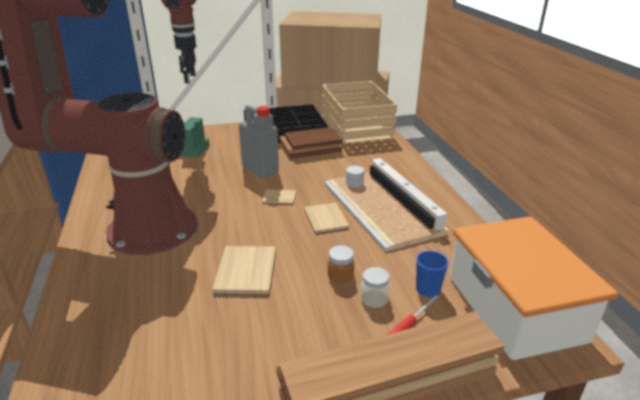

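Top view: there are three pale boards, small at (263,238), middle at (311,202) and large at (372,283). The one at (311,202) lies squarely just in front of the deck, which fits the description. I'll confirm its size by ray casting and with one enlarged crop.

```bash
cat > h.py <<'E'
import numpy as np, cv2
from station import env
def ray(name,px,z,tool=None):
    p=env.camera_params(name); f=200/np.tan(np.radians(p['fov_y'])/2)
    px=np.atleast_2d(np.asarray(px,float))
    d=np.c_[(px[:,0]-p['cx'])/f,-(px[:,1]-p['cy'])/f,-np.ones(len(px))]
    if name=='wrist':
        T=tool@p['tool_from_camera']
    else: T=np.linalg.inv(p['view'])
    d=d@T[:3,:3].T; o=T[:3,3]
    return o+d*((z-o[2])/d[:,2])[:,None]
def tool():
    from scipy.spatial.transform import Rotation as R
    s=env.observe();T=np.eye(4);T[:3,:3]=R.from_euler('xyz',s['tcp_rot']).as_matrix();T[:3,3]=s['ee_pos'];return T
E
python3 - <<'E'
from h import *
im=cv2.imread('pics/top0.png');hsv=cv2.cvtColor(im,cv2.COLOR_BGR2HSV)
for x,y in[(311,202),(263,238),(372,283),(330,230),(300,150)]:print((x,y),hsv[y,x])
m=((hsv[:,:,2]>165)&(hsv[:,:,1]>60)&(hsv[:,:,1]<150)).astype(np.uint8)
cs,_=cv2.findContours(m,0,2)
for c in cs:
    if cv2.contourArea(c)>250:
        r=cv2.minAreaRect(c);b=cv2.boxPoints(r);w=ray('top',b,0.012)
        print(r[0],np.round(w[:,:2].mean(0),3),[round(float(np.linalg.norm(w[i]-w[i+1])),3) for i in(0,1)],np.round(w[:,:2],3).tolist())
# deck: front edge & rail
f=lambda pts,z:print(np.round(ray('top',pts,z),3).tolist())
f([(247,185),(371,166)],.015)
f([(239,122),(358,104)],.066)
cv2.imwrite('pics/crop1.png',cv2.resize(im[90:320,220:420],None,fx=2.6,fy=2.6,interpolation=cv2.INTER_CUBIC))
E
```

```text
(311, 202) [ 17 119 199]
(263, 238) [ 17 110 104]
(372, 283) [ 17 120 193]
(330, 230) [ 14 148 146]
(300, 150) [ 14 128 176]
(370.5882568359375, 283.6470947265625) [ 0.229 -0.256] [0.133, 0.174] [[0.187, -0.154], [0.315, -0.189], [0.271, -0.357], [0.143, -0.321]]
(263.95001220703125, 229.65000915527344) [0.401 0.078] [0.046, 0.073] [[0.392, 0.12], [0.435, 0.106], [0.411, 0.037], [0.368, 0.051]]
(310.0, 201.5) [ 0.489 -0.068] [0.128, 0.099] [[0.539, -0.005], [0.538, -0.133], [0.439, -0.131], [0.44, -0.004]]
(303.22039794921875, 142.58245849609375) [ 0.68  -0.049] [0.407, 0.201] [[0.751, 0.166], [0.808, -0.237], [0.609, -0.262], [0.554, 0.137]]
(87.5, 96.0) [0.838 0.645] [0.332, 0.238] [[0.958, 0.815], [0.956, 0.483], [0.718, 0.478], [0.721, 0.805]]
[[0.543, 0.132, 0.015], [0.601, -0.265, 0.015]]
[[0.735, 0.151, 0.066], [0.789, -0.221, 0.066]]
```

View pics/crop1.png

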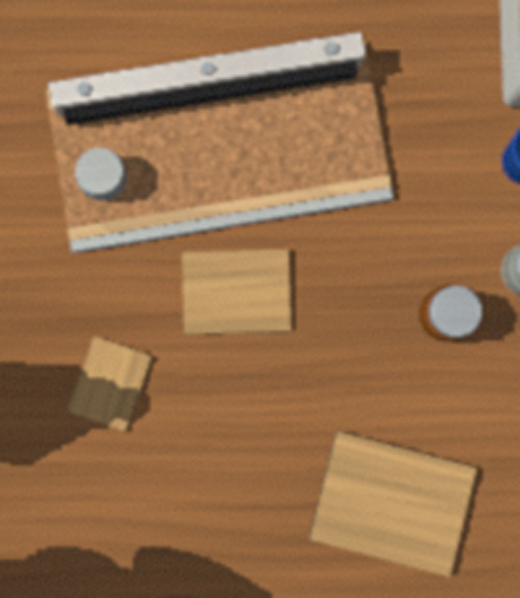

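The board at (310,201) measures 128 x 99 mm, so it is the middle-sized one. The small board is at (264,236) and the 133 x 174 mm large one at (371,284). In the crop it lies plain wood up before the silver strip. The deck yaw is about 0.145 rad. I'll go there high, squared to the deck.

Call:
move_arm(motion="1 0 0 -2.5 -5.85;1 0 0 -2.5 -5.85;1 0 0 -2.5 -5.85;1 0 0 -2.5 -5.85")

```text
time: 0.43
ee_pos: [0.1557, 0.5791, 0.351]
tcp_rot: [-3.141, -0.0, -2.991]
contact_force: [-0.6, -0.7, -0.7]
finger_gap: 1.0
grip_force: 0.0
```

Call:
move_arm(motion="1 -2 -3.1 0 0;1 -2 -3.1 0 0;1 -2 -3.1 0 0;1 -2 -3.1 0 0;1 -2 -3.1 0 0;1 -2 -3.1 0 0;1 -2 -3.1 0 0;1 -2 -3.1 0 0;1 -2 -3.1 0 0;1 -2 -3.1 0 0")

```text
time: 1.27
ee_pos: [0.3995, 0.3001, 0.3501]
tcp_rot: [3.142, -0.0, -2.996]
contact_force: [-0.3, -0.6, -0.5]
finger_gap: 1.004
grip_force: 0.0
```

Call:
move_arm(motion="1 0.47 -3.7 1.5 0;1 0.47 -3.7 1.5 0;1 0.47 -3.7 1.5 0;1 0.47 -3.7 1.5 0;1 0.47 -3.7 1.5 0;1 0.47 -3.7 1.5 0;1 0.47 -3.7 1.5 0;1 0.47 -3.7 1.5 0;1 0.47 -3.7 1.5 0;1 0.47 -3.7 1.5 0")

```text
time: 2.1
ee_pos: [0.4054, -0.0729, 0.1995]
tcp_rot: [-3.142, 0.0, -2.996]
contact_force: [1.4, -0.5, 0.2]
finger_gap: 1.001
grip_force: 0.0
```

```bash
python3 - <<'E'
from h import *
T=tool();np.save('pics/T1.npy',T)
im,d=env.read_camera('wrist');cv2.imwrite('pics/w1.png',im[:,:,::-1]);np.save('pics/w1d.npy',d)
E
```

```text
(no output)
```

View pics/w1.png

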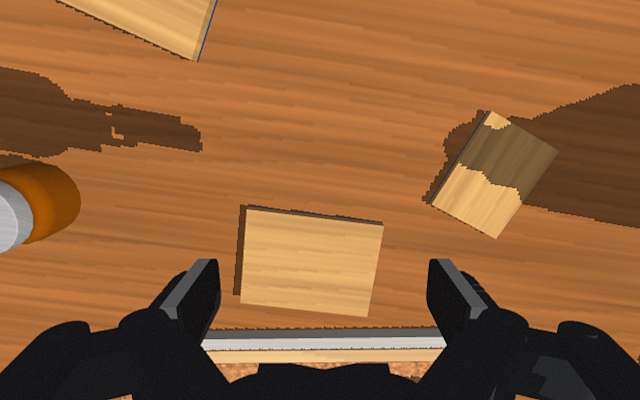

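Wrist view: robot side is at the top of the picture. The board's corners are (245,208), (383,222), (368,317) and (241,303). The strip's foot runs along row ~329 between the two open fingers, and the scene is clear of other things there.

```bash
python3 - <<'E'
from h import *
T=np.load('pics/T1.npy');p=lambda a,z:print(np.round(ray('wrist',a,z,T)[:,:2],4).tolist())
p([(245,208),(383,222),(368,317),(241,303)],.012)
p([(215,330),(440,327)],0); p([(215,340),(440,338)],.014);p([(215,350),(440,349)],.014)
p([(208,258),(440,258)],T[2,3]-.006)
d=np.load('pics/w1d.npy');print(d[258:262,205:212],d[300:362:4,330])
E
```

```text
[[0.4427, -0.1408], [0.4378, -0.0111], [0.5412, -0.0065], [0.5437, -0.1365]]
[[0.5887, -0.1636], [0.5502, 0.0751]]
[[0.5899, -0.1594], [0.5538, 0.0714]]
[[0.6023, -0.1587], [0.5671, 0.0746]]
[[0.4039, -0.1201], [0.3904, -0.0272]]
[[0.13723807 0.13765661 0.13669199 0.13659273 0.1364057  0.13744067
  0.13733818]
 [0.13594225 0.13469312 0.13624576 0.13677238 0.13600342 0.13582332
  0.        ]
 [0.13562636 0.13551833 0.13533588 0.13593483 0.13498713 0.13496502
  0.13454951]
 [0.13457353 0.13522342 0.13367619 0.13404916 0.13375168 0.1342198
  0.13372047]] [0.35313147 0.35500982 0.35533854 0.3570706  0.37246016 0.37404743
 0.3742068  0.37577346 0.37144595 0.3648665  0.36233628 0.36540362
 0.36735532 0.36572987 0.3665367  0.36840189]
```

Call:
move_arm(motion="1 0 -0.8 3.4 0;1 0 0 3.4 0;1 0 0 3.4 0;1 0 0 3.4 0;1 0 0 3 0;1 0 0 0 0;1 0 0 0 0")

```text
time: 2.73
ee_pos: [0.4058, -0.0783, 0.0335]
tcp_rot: [3.139, -0.003, -2.996]
contact_force: [0.4, -1.0, 1.0]
finger_gap: 0.998
grip_force: 0.0
```

Call:
move_arm(motion="1 0 0 0.3 0;1 0 0 0.3 0;1 0 0 0.3 0;1 0 0 0.3 0;1 0 0 0 0;1 0 0 0 0")

```text
time: 3.23
ee_pos: [0.4072, -0.0791, 0.0225]
tcp_rot: [3.142, 0.0, -2.996]
contact_force: [0.3, 0.7, -0.1]
finger_gap: 1.003
grip_force: 0.0
```

Call:
move_arm(motion="1 0 0 0.2 0;1 0 0 0.2 0;1 0 0 0.2 0;1 0 0 0 0;1 0 0 0 0")

```text
time: 3.65
ee_pos: [0.4069, -0.079, 0.0161]
tcp_rot: [3.141, -0.0, -2.996]
contact_force: [0.4, 0.2, 0.2]
finger_gap: 1.001
grip_force: 0.0
```

Call:
move_arm(motion="1 0 0 0.15 0;1 0 0 0.15 0;1 0 0 0 0;1 0 0 0 0")

```text
time: 3.98
ee_pos: [0.407, -0.079, 0.0132]
tcp_rot: [3.141, -0.0, -2.996]
contact_force: [0.4, -0.2, -0.2]
finger_gap: 1.005
grip_force: 0.0
```

Call:
move_arm(motion="1 0 0 0.1 0;1 0 0 0.1 0;1 0 0 0 0;1 0 0 0 0")

```text
time: 4.32
ee_pos: [0.407, -0.079, 0.0112]
tcp_rot: [3.141, -0.0, -2.996]
contact_force: [0.1, -1.0, 0.8]
finger_gap: 1.0
grip_force: 0.0
```

Call:
move_arm(motion="1 0 0 0.1 0;1 0 0 0.1 0;1 0 0 0 0;1 0 0 0 0")

```text
time: 4.65
ee_pos: [0.407, -0.079, 0.0092]
tcp_rot: [3.141, -0.0, -2.996]
contact_force: [-0.3, -0.4, 1.2]
finger_gap: 0.998
grip_force: 0.0
```

Call:
move_arm(motion="1 0 0 0.1 0;1 0 0 0.1 0;1 0 0 0 0;1 0 0 0 0")

```text
time: 4.98
ee_pos: [0.407, -0.079, 0.0072]
tcp_rot: [3.141, -0.0, -2.996]
contact_force: [-0.5, 1.2, 0.2]
finger_gap: 1.002
grip_force: 0.0
```

Call:
move_arm(motion="1 0 0 0.1 0;1 0 0 0 0;1 0 0 0 0")

```text
time: 5.23
ee_pos: [0.4071, -0.0791, 0.0062]
tcp_rot: [3.141, 0.0, -2.996]
contact_force: [-1.1, 0.2, 0.7]
finger_gap: 1.001
grip_force: 0.0
```

Call:
move_arm(motion="1 0 0 0.1 0;1 0 0 0 0;1 0 0 0 0")

```text
time: 5.48
ee_pos: [0.4072, -0.0791, 0.0058]
tcp_rot: [-3.142, 0.0, -2.996]
contact_force: [-3.5, 1.4, 7.2]
finger_gap: 1.003
grip_force: 3.5
```

Call:
move_arm(motion="1 0 0 -0.45 0;1 -0.3 0 0 0;1 -0.3 0 0 0;1 -0.3 0 0 0;1 -0.3 0 0 0;1 -0.3 0 0 0;1 -0.3 0 0 0;1 -0.3 0 0 0;1 -0.3 0 0 0;1 0 0 0 0")

```text
time: 6.32
ee_pos: [0.4313, -0.0755, 0.0098]
tcp_rot: [3.142, 0.0, -2.996]
contact_force: [-0.2, 0.5, -0.3]
finger_gap: 0.999
grip_force: 0.0
```

Call:
move_arm(motion="1 -0.3 0 0 0;1 -0.3 0 0 0;1 -0.3 0 0 0;1 -0.3 0 0 0;1 -0.3 0 0 0;1 -0.2 0 0 0;1 -0.2 0 0 0;1 -0.2 0 0 0;1 0 0 0 0")

```text
time: 7.07
ee_pos: [0.452, -0.0725, 0.0099]
tcp_rot: [3.142, 0.0, -2.996]
contact_force: [0.1, -0.3, -0.0]
finger_gap: 1.0
grip_force: 0.0
```

Call:
move_arm(motion="1 -0.15 0 0 0;1 -0.15 0 0 0;1 -0.15 0 0 0;1 -0.15 0 0 0")

```text
time: 7.4
ee_pos: [0.4577, -0.0717, 0.0098]
tcp_rot: [3.142, 0.0, -2.996]
contact_force: [-0.7, 0.4, -0.6]
finger_gap: 1.004
grip_force: 0.2
```

```bash
python3 - <<'E'
from h import *
T=tool();np.save('pics/T2.npy',T)
im,d=env.read_camera('wrist');cv2.imwrite('pics/w2.png',im[:,:,::-1])
E
```

```text
(no output)
```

View pics/w2.png

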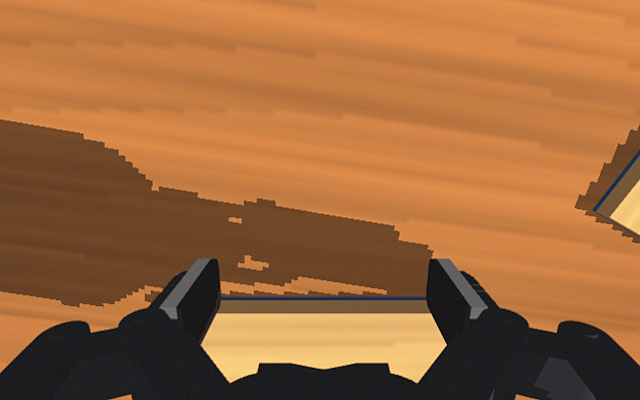

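The board's near edge now lies straight and level in the picture (row ~300, columns 220 to 428) against both fingers, so it has squared up. I'll push on gently until the strip stops it.

Call:
move_arm(motion="1 -0.1 0 0 0;1 -0.1 0 0 0;1 -0.1 0 0 0")

```text
time: 7.7
ee_pos: [0.4606, -0.0712, 0.0098]
tcp_rot: [3.142, 0.0, -2.996]
contact_force: [-0.8, -1.0, -0.6]
finger_gap: 0.998
grip_force: 0.3
```

Call:
move_arm(motion="1 -0.1 0 0 0;1 0 0 0 0")

```text
time: 7.87
ee_pos: [0.4611, -0.0712, 0.0097]
tcp_rot: [-3.142, -0.001, -2.996]
contact_force: [-3.3, -2.1, 0.9]
finger_gap: 0.999
grip_force: 2.0
```

Call:
move_arm(motion="1 -0.1 0 0 0;1 0 0 0 0")

```text
time: 8.03
ee_pos: [0.4613, -0.0711, 0.0095]
tcp_rot: [-3.141, -0.003, -2.996]
contact_force: [-8.5, -3.1, 4.8]
finger_gap: 0.999
grip_force: 4.7
```

Call:
move_arm(motion="1 0.02 0 -0.43 0;1 0.02 0 -0.43 0")

```text
time: 8.2
ee_pos: [0.4613, -0.0709, 0.0181]
tcp_rot: [3.141, -0.002, -2.996]
contact_force: [-4.7, -1.8, -0.3]
finger_gap: 1.005
grip_force: 1.9
```

Call:
move_arm(motion="1 -0.02 0 -0.42 0;1 -0.02 0 -0.43 0")

```text
time: 8.37
ee_pos: [0.4622, -0.0709, 0.0271]
tcp_rot: [3.141, -0.001, -2.996]
contact_force: [-4.1, -1.2, -0.1]
finger_gap: 1.002
grip_force: 1.9
```

Call:
move_arm(motion="1 -0.08 0 -0.41 0;1 -0.07 0 -0.42 0;1 -0.1 0 -0.41 0;1 -0.1 0 -0.41 0")

```text
time: 8.7
ee_pos: [0.466, -0.0704, 0.0439]
tcp_rot: [3.142, 0.0, -2.996]
contact_force: [-3.5, -1.4, 0.8]
finger_gap: 1.001
grip_force: 1.8
```

Call:
move_arm(motion="1 -0.13 0 -0.39 0;1 -0.14 0 -0.39 0;1 -0.16 0 -0.37 0;1 -0.17 0 -0.37 0")

```text
time: 9.03
ee_pos: [0.4724, -0.0696, 0.0592]
tcp_rot: [3.142, 0.001, -2.996]
contact_force: [-1.2, -1.1, 0.3]
finger_gap: 0.997
grip_force: 0.6
```

Call:
move_arm(motion="1 -0.27 0 -0.35 0;1 -0.25 0 -0.35 0")

```text
time: 9.2
ee_pos: [0.4771, -0.0687, 0.066]
tcp_rot: [3.141, -0.0, -2.996]
contact_force: [-4.3, -1.2, 2.5]
finger_gap: 0.999
grip_force: 3.0
```

Call:
move_arm(motion="1 -0.24 0 -0.33 0;1 -0.25 0 -0.33 0")

```text
time: 9.37
ee_pos: [0.482, -0.068, 0.0726]
tcp_rot: [3.141, -0.0, -2.996]
contact_force: [-4.5, 0.2, 3.1]
finger_gap: 0.999
grip_force: 2.6
```

Call:
move_arm(motion="1 -0.27 0 -0.31 0;1 -0.28 0 -0.3 0;1 -0.29 0 -0.29 0;1 -0.3 0 -0.28 0")

```text
time: 9.7
ee_pos: [0.4936, -0.0664, 0.0845]
tcp_rot: [3.142, 0.0, -2.996]
contact_force: [-3.1, -0.9, 3.2]
finger_gap: 1.003
grip_force: 2.5
```

Call:
move_arm(motion="1 -0.32 0 -0.25 0;1 -0.33 0 -0.24 0")

```text
time: 9.87
ee_pos: [0.5001, -0.0655, 0.0894]
tcp_rot: [-3.142, 0.0, -2.996]
contact_force: [-4.7, -0.6, 4.8]
finger_gap: 1.001
grip_force: 3.3
```

Call:
move_arm(motion="1 -0.34 0 -0.23 0;1 -0.34 0 -0.22 0")

```text
time: 10.03
ee_pos: [0.507, -0.0645, 0.0939]
tcp_rot: [-3.141, 0.001, -2.996]
contact_force: [-2.2, -0.3, 3.6]
finger_gap: 0.998
grip_force: 2.4
```

Call:
move_arm(motion="1 -0.37 0 -0.2 0;1 -0.37 0 -0.18 0")

```text
time: 10.2
ee_pos: [0.5143, -0.0635, 0.0976]
tcp_rot: [-3.141, 0.001, -2.996]
contact_force: [-2.5, -0.8, 4.8]
finger_gap: 1.0
grip_force: 2.6
```

Call:
move_arm(motion="1 -0.38 0 -0.16 0;1 -0.38 0 -0.14 0")

```text
time: 10.37
ee_pos: [0.5218, -0.0623, 0.1006]
tcp_rot: [-3.141, 0.001, -2.996]
contact_force: [-2.7, 0.5, 5.9]
finger_gap: 1.001
grip_force: 2.8
```

Call:
move_arm(motion="1 -0.4 0 -0.13 0;1 -0.4 0 -0.11 0;1 -0.4 0 -0.09 0;1 -0.4 0 -0.06 0")

```text
time: 10.7
ee_pos: [0.5378, -0.06, 0.1045]
tcp_rot: [-3.142, 0.001, -2.996]
contact_force: [-2.1, 0.7, 5.9]
finger_gap: 0.996
grip_force: 3.3
```

Call:
move_arm(motion="1 -0.42 0 -0.05 0;1 -0.42 0 -0.03 0")

```text
time: 10.87
ee_pos: [0.5463, -0.0587, 0.1054]
tcp_rot: [-3.142, 0.001, -2.996]
contact_force: [-1.1, 1.4, 7.4]
finger_gap: 1.0
grip_force: 3.5
```

Call:
move_arm(motion="1 -0.43 0 -0.03 0;1 -0.43 0 0 0")

```text
time: 11.03
ee_pos: [0.5549, -0.0574, 0.1057]
tcp_rot: [-3.142, 0.002, -2.996]
contact_force: [-1.9, 0.8, 8.6]
finger_gap: 1.002
grip_force: 4.7
```

Call:
move_arm(motion="1 -0.4 0 0 0;1 -0.4 0 0 0")

```text
time: 11.2
ee_pos: [0.563, -0.0563, 0.1062]
tcp_rot: [-3.141, 0.002, -2.996]
contact_force: [-0.9, 1.4, 8.7]
finger_gap: 0.998
grip_force: 4.5
```

Call:
move_arm(motion="1 -0.4 0 0.01 0;1 -0.4 0 0.03 0")

```text
time: 11.37
ee_pos: [0.5711, -0.0551, 0.1058]
tcp_rot: [-3.141, 0.003, -2.996]
contact_force: [-0.8, 1.7, 7.7]
finger_gap: 0.999
grip_force: 4.0
```

Call:
move_arm(motion="1 -0.4 0 0.05 0;1 -0.4 0 0.08 0")

```text
time: 11.53
ee_pos: [0.5791, -0.054, 0.1045]
tcp_rot: [-3.141, 0.003, -2.996]
contact_force: [1.1, 0.8, 8.1]
finger_gap: 0.999
grip_force: 3.9
```

Call:
move_arm(motion="1 -0.4 0 0.05 0;1 -0.4 0 0.1 0;1 0 0 -1 0;1 1 0 -3 0;1 1.5 0 -3 0;1 1.5 0 -3 0;1 0 0 0 0;1 0 0 0 0;1 0 0 0 0")

```text
time: 12.28
ee_pos: [0.5458, -0.0587, 0.2017]
tcp_rot: [3.141, -0.0, -2.996]
contact_force: [-0.4, 0.7, -0.8]
finger_gap: 0.999
grip_force: 0.0
```

```bash
python3 - <<'E'
from h import *
T=tool();np.save('pics/T3.npy',T)
im,d=env.read_camera('wrist');im=im[:,:,::-1]
i2,_=env.read_camera('top');i2=i2[:,:,::-1];cv2.imwrite('pics/top3.png',i2);cv2.imwrite('pics/w3f.png',im)
a=cv2.resize(im,(480,300));b=cv2.resize(i2[80:240,220:420],(375,300))
cv2.imwrite('pics/c3.png',cv2.resize(np.hstack([a,b]),(800,281)))
E
```

```text
(no output)
```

View pics/c3.png

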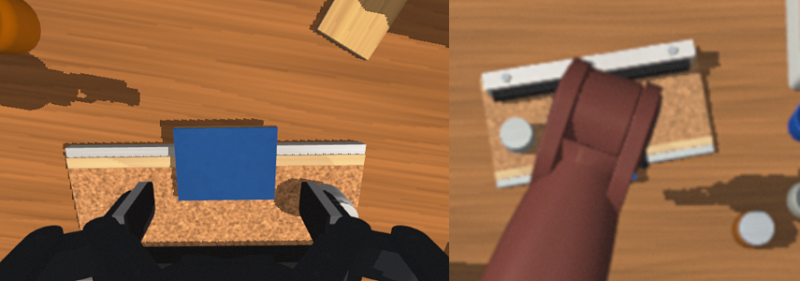

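The board lies blue side up on the deck, overhanging the strip a little (mosaic (175..277, 127..200)) and nearly square. Now I'll measure it.

```bash
python3 - <<'E'
from h import *
T=np.load('pics/T3.npy');im=cv2.imread('pics/w3f.png');h=cv2.cvtColor(im,cv2.COLOR_BGR2HSV)
m=cv2.inRange(h,(100,120,60),(125,255,255));cs,_=cv2.findContours(m,0,2);c=max(cs,key=cv2.contourArea)
b=cv2.approxPolyDP(c,8,True)[:,0];w=ray('wrist',b,.028,T)[:,:2]
ex=np.array([.9895,.145]);ey=np.array([-.145,.9895])
print(b.tolist(),np.round(w,4).tolist(),'s,l',np.round(np.c_[w@ex,w@ey],4).tolist(),'tcp',T[:2,3]@ex,T[:2,3]@ey)
E
```

```text
[[394, 181], [247, 183], [255, 284], [390, 283]] [[0.535, 0.0022], [0.5553, -0.1242], [0.6524, -0.1084], [0.6329, 0.0182]] s,l [[0.5297, -0.0754], [0.5314, -0.2034], [0.6298, -0.2019], [0.6289, -0.0737]] tcp 0.5315253204935065 -0.13726875284663212
```

Call:
move_arm(motion="1 2.6 -0.1 0 0;1 0 0 3.5 0;1 0 0 3.5 0;1 0 0 3.5 0;1 0 0 3.5 0;1 0 0 2.5 0;1 0 0 1 0;1 0 0 0 0")

```text
time: 13.05
ee_pos: [0.5178, -0.0624, 0.0236]
tcp_rot: [3.138, -0.005, -2.996]
contact_force: [0.4, -0.4, -0.0]
finger_gap: 0.999
grip_force: 0.0
```

Call:
move_arm(motion="1 -0.3 0 0 0;1 -0.3 0 0 0;1 -0.3 0 0 0;1 -0.3 0 0 0;1 -0.3 0 0 0;1 -0.3 0 0 0")

```text
time: 13.55
ee_pos: [0.5388, -0.061, 0.0276]
tcp_rot: [-3.141, 0.001, -2.996]
contact_force: [-0.8, -0.8, -0.3]
finger_gap: 1.002
grip_force: 0.3
```

Call:
move_arm(motion="1 -0.3 0 0.1 0;1 -0.3 0 0 0;1 -0.3 0 0 0;1 -0.3 0 0 0;1 -0.3 0 0 0;1 -0.3 0 0 0;1 -0.3 0 0 0;1 -0.3 0 0 0;1 -0.3 0 0 0;1 -0.3 0 0 0")

```text
time: 14.38
ee_pos: [0.5681, -0.0565, 0.026]
tcp_rot: [3.141, -0.0, -2.996]
contact_force: [-0.1, -0.2, -0.4]
finger_gap: 1.003
grip_force: 0.2
```

Call:
move_arm(motion="1 -0.3 0 0 0;1 -0.3 0 0 0;1 -0.3 0 0 0;1 -0.3 0 0 0;1 -0.3 0 0 0;1 -0.3 0 0 0;1 -0.1 0 0 0;1 0 0 0 0")

```text
time: 15.05
ee_pos: [0.5869, -0.0537, 0.026]
tcp_rot: [3.142, 0.0, -2.996]
contact_force: [0.6, 1.3, -0.2]
finger_gap: 0.995
grip_force: 0.0
```

Call:
move_arm(motion="1 -0.2 0 0 0;1 -0.2 0 0 0;1 -0.2 0 0 0;1 -0.2 0 0 0;1 -0.1 0 0 0;1 -0.1 0 0 0")

```text
time: 15.55
ee_pos: [0.5966, -0.0523, 0.026]
tcp_rot: [3.142, -0.0, -2.996]
contact_force: [-1.2, -0.3, 0.4]
finger_gap: 1.0
grip_force: 0.3
```

```bash
python3 - <<'E'
from h import *
w=ray('top',[(245.4,136.9),(356.5,118.8)],.018)[:,:2];print(w,w@np.array([.9895,.145])-.111)
E
```

```text
[[ 0.69819244  0.13661663]
 [ 0.75470969 -0.22093534]] [0.59967083 0.60374961]
```

Call:
move_arm(motion="1 -0.15 0 0 0;1 -0.15 0 0 0;1 -0.15 0 0 0;1 -0.15 0 0 0;1 -0.1 0 0 0")

```text
time: 15.97
ee_pos: [0.6036, -0.0513, 0.026]
tcp_rot: [3.142, 0.0, -2.996]
contact_force: [-0.2, -1.1, 0.3]
finger_gap: 1.002
grip_force: 0.3
```

Call:
move_arm(motion="1 -0.1 0 0 0;1 -0.1 0 0 0")

```text
time: 16.13
ee_pos: [0.6055, -0.051, 0.026]
tcp_rot: [3.141, -0.0, -2.996]
contact_force: [-0.6, 0.3, -0.7]
finger_gap: 1.001
grip_force: 0.3
```

Call:
move_arm(motion="1 -0.1 0 0 0;1 -0.1 0 0 0")

```text
time: 16.3
ee_pos: [0.6075, -0.0507, 0.026]
tcp_rot: [3.142, 0.0, -2.996]
contact_force: [-0.1, -0.7, 0.6]
finger_gap: 1.002
grip_force: 0.3
```

Call:
move_arm(motion="1 -0.1 0 0 0;1 -0.1 0 0 0")

```text
time: 16.47
ee_pos: [0.6095, -0.0504, 0.026]
tcp_rot: [3.141, 0.0, -2.996]
contact_force: [-0.3, 0.0, 0.2]
finger_gap: 0.999
grip_force: 0.3
```

Call:
move_arm(motion="1 -0.1 0 0 0;1 -0.05 0 0 0")

```text
time: 16.63
ee_pos: [0.611, -0.0502, 0.026]
tcp_rot: [3.142, 0.0, -2.996]
contact_force: [-0.9, -0.2, -0.2]
finger_gap: 1.005
grip_force: 0.3
```

Call:
move_arm(motion="1 -0.1 0 0 0;1 -0.1 0 0 0")

```text
time: 16.8
ee_pos: [0.6129, -0.0499, 0.026]
tcp_rot: [3.142, 0.0, -2.996]
contact_force: [-0.6, -0.4, 0.1]
finger_gap: 1.006
grip_force: 0.3
```

Call:
move_arm(motion="1 -0.1 0 0 0;1 0 0 0 0")

```text
time: 16.97
ee_pos: [0.6133, -0.0499, 0.0258]
tcp_rot: [3.142, -0.001, -2.996]
contact_force: [-5.7, -0.9, 2.6]
finger_gap: 1.002
grip_force: 2.4
```

Call:
move_arm(motion="1 -0.1 0 0 0;1 0 0 0 0")

```text
time: 17.13
ee_pos: [0.6134, -0.0498, 0.0257]
tcp_rot: [3.142, -0.003, -2.996]
contact_force: [-9.7, -2.4, 5.0]
finger_gap: 1.002
grip_force: 4.8
```

Call:
move_arm(motion="1 0 0 0 0;1 0 0 0 0;1 0 0 0 0;1 0.1 0 0 0;1 0.1 0 0 0;1 0.3 0 0 0;1 0.5 0 0 0;1 1 0 0 0;1 1 0 -3 0;1 2 0 -4 0")

```text
time: 17.97
ee_pos: [0.5644, -0.0559, 0.0908]
tcp_rot: [3.139, -0.004, -2.996]
contact_force: [0.2, 0.2, 1.0]
finger_gap: 1.004
grip_force: 0.0
```

Call:
move_arm(motion="1 2 0 -3.5 0;1 2 0 -3.5 0;1 0 0 0 0;1 0 0 0 0;1 0 0 0 0")

```text
time: 18.38
ee_pos: [0.5271, -0.0625, 0.1632]
tcp_rot: [-3.141, 0.001, -2.996]
contact_force: [-0.9, 0.0, -0.8]
finger_gap: 0.999
grip_force: 0.0
```

```bash
python3 - <<'E'
from h import *
T=tool()
im,d=env.read_camera('wrist');im=np.ascontiguousarray(im[:,:,::-1]);cv2.imwrite('pics/w4.png',im)
h=cv2.cvtColor(im,cv2.COLOR_BGR2HSV);m=cv2.inRange(h,(100,120,60),(125,255,255));cs,_=cv2.findContours(m,0,2);c=max(cs,key=cv2.contourArea)
b=cv2.approxPolyDP(c,8,True)[:,0];w=ray('wrist',b,.028,T)[:,:2]
ex=np.array([.9895,.145]);ey=np.array([-.145,.9895])
print(b.tolist(),'s,l',np.round(np.c_[w@ex,w@ey],4).tolist())
E
```

```text
[[399, 307], [247, 307], [251, 374], [260, 362], [386, 362], [394, 373]] s,l [[0.611, -0.0742], [0.6109, -0.2026], [0.6797, -0.2032], [0.6667, -0.1944], [0.6668, -0.0825], [0.6787, -0.0747]]
```

View pics/w4.png

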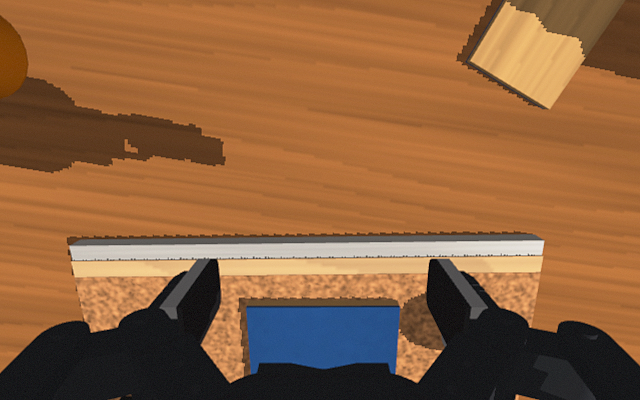

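The board lies blue side up with its near edge level at row 307 (columns 247 to 399). It hasn't moved from where it was pressed home, and the fingers are clear of it.

```bash
python3 -c "
from station import env
print(env.finish_job())"
```

```text
the job is handed in; nothing more can be done
None
```

The job is handed in (no verdict was returned): the board lies blue side up and square on the deck, pressed home against the rail facing at about 10 N and released, after about 18 s of the 72 s allowed.

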